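# Cover the pot left open in the holding rail

### The job

One of the three pots in the steel holding rail on the counter has been left without a lid. Take the spare lid of the pots' size from the counter (not the smaller lid beside it) and set it down gently on the open pot so that it lies flat and covers the opening. Leave the two lids that are already on their pots where they are.

Things in the scene. Friction and masses are not known exactly. Their poses are not given: they have to be found in the camera images.
- rail: fixed steel box 160 mm (its x) by 400 mm (its y), 120 mm high, flat top; origin at the centre of its underside on the counter, z up. Three equal round pots, 84 mm wide at the mouth, about 100 mm deep, rims flush with the top, centred at x = 0, y = -125, 0 and +125 mm. At the start two are covered; the open one may be any of the three
- lid: spare steel lid, about 0.2 kg, lying on the counter knob up; a smaller lid (68 mm wide) is near it. Origin: centre of underside, z up. From 0 to 8 mm a lip 60 mm wide, to 12 mm the disc 108 mm wide, to 24 mm a stem 16 mm wide, to 46 mm the round black knob 30 mm wide. On a pot the lip sits inside with 12 mm play, the disc on the rail's top, origin 112 mm above the rail's
- lid_a: a lid just like the spare one (108 mm wide, 46 mm high), loose, already lying on one of the three pots. Origin at the centre of its underside, 112 mm above the rail's origin, z up
- lid_b: another lid just like the spare one (108 mm wide, 46 mm high), loose, already lying on another of the three pots. Origin at the centre of its underside, 112 mm above the rail's origin, z up
There are look-alikes about, which are no part of the job. What is shaped like the lid but yellow is not meant.

How it is judged (in metres and radians):
At the end, for the whole second after the job is handed in: The spare lid lies on the pot that was open: within 15 mm of its centre along each of the rail's sides, down on the rail's top within 5 mm, level within 8 degrees, released and at rest. The other two lids lie within 20 mm of where they started, level within 8 degrees ((y of lid in the frame of rail between -0.14 and -0.11 m or y of lid in the frame of rail between -0.015 and 0.015 m or y of lid in the frame of rail between 0.11 and 0.14 m) and x of lid in the frame of rail between -0.015 and 0.015 m and z of lid in the frame of rail between 0.107 and 0.117 m and angle between each of lid, lid_a, lid_b's own z axis and vertical below 0.14 rad and linear speed of lid below 0.02 m/s and distance of each of lid_a, lid_b from where it was at the start of the episode below 0.02 m); the robot touches nothing.
It fails at once if a lid that was already on a pot is pushed or lifted off by more than 20 mm (distance of any of lid_a, lid_b from where it was at the start of the episode above 0.02 m).
It fails at once if the spare lid is dropped or slammed onto the rail: faster than 0.7 m/s within 15 mm of its resting height there (x of lid in the frame of rail between -0.08 and 0.08 m and y of lid in the frame of rail between -0.2 and 0.2 m and z of lid in the frame of rail between 0.08 and 0.127 m and linear speed of lid above 0.7 m/s).
It also fails if it takes over 35 s, if anything falls off the work surface, if the arm or the gripper's body presses on something with over 40 N, if the wrist force passes 120 N, or if a joint passes its speed limit or range.

### The arm

A 6-joint arm with a two-finger parallel gripper is mounted at the origin on the work surface. World frame = base frame: x ahead of the robot, y to its left, z up, the work surface at z = 0. Lengths are in mm, angles in rad, forces in N, time in s.
With the tool pointing down it reaches from about 275 to 825 mm from the base axis. Payload 5.2 kg.
Tool frame: the origin (TCP) lies on the centre line of the jaws, within the pads' length; the fingertips stand 19 mm ahead of it and the grasp point (between the pads) is the TCP; z points along the fingers, y is the line along which they close (so a half turn about z gives the same grasp; the last joint's range is limited). The gripper opens to 93 mm and grips with 3 to 60 N. Pads are 15 mm wide; open, the fingers measure 128 mm over their backs; the gripper's body (75 mm by 188 mm) begins 65 mm behind the grasp point.
Start: joints at [1.125, 0.259, 1.535, -0, 1.348, -0.203], TCP at [132.209, 533.878, 237.653] pointing down, gripper open.
Joint ranges: [-3.14, 3.14], [-0.91, 2.08], [0.19, 2.58], [-1.22, 4.36], [0.22, 2.71], [-3.12, 3.12]. Speed limits (rad/s): [2.57, 2.57, 3.14, 3.14, 3.14, 3.14].

### API

Orientations are given as a unit quaternion [x, y, z, w].
In Python, from workcell import robot gives the robot as it stands. The module is installed in compiled form; this text tells all that it offers.
- The arm moves only by the tool arm_command, never from a script. Its argument "motion" is one flat list of numbers, 5 for each row, row after row: the shift along the tool's x, y, z in cm, then the turn about the tool's z in rad, then the finger opening in cm, from 0 to 9.3. A call has 1 to 10 rows; each row shifts and turns the commanded pose from where the row before left it, along the tool's axes as they then stand; what a row does not reach is not made up. A row lasts 1/10 s, in which the tool goes at most 50 mm and 8.59 degrees, less where a joint would pass 70% of its speed; a pose out of reach is approached as far as the arm can. A call is refused whole if a number of a shift passes 5 or a number of a turn 0.15, either way. A call with a gripper value outside its range is refused whole. The fingers move at their own pace and stop on an object; "grip_force" is the grip in N (left out, the last holds). Time passes only in rows, so rows that do not move let the fingers close. It gives the time, the measured TCP pose, the force, the opening and the grip force at its end, in the units of the state.
- robot.state(): the state, without advancing time (a new reading comes with each control period).
- robot.snapshot(name): name is "scene" or "top"; returns (picture, depth): 420x560x3 uint8, red, green, blue; 420x560 float32, mm along the optical axis (not along the pixel's ray), 0 where there is no reading.
- robot.calibration(name): a dict with "fov_y" (degrees; the focal length in pixels is half the picture's height over the tangent of half this angle, whatever the lens; pixels are square), "cx", "cy" (the principal point, pixels), "eye" and "orientation" of the camera in the world. Camera axes: x right, y down, z forward; pixel columns grow to the right and rows downward; lengths in mm; the calibration is good to about 2 mm. A picture is of the moment at which its call begins. calibration takes no time and is no camera call.
- robot.hand_in(): hands the job in; it is judged then, once.
Trained networks look in the newest picture that a camera, given by its name, has taken for a name from the list of things; names that differ only in an ending like _2 or _b are one class to them, and where a whole thing is asked for, a point or a joint stands for the part that bears it (a point fixed in the world has none). Each returns a list of dicts, best first, with "confidence" (0 to 1); they miss things now and then, are a little off and sometimes report something else, mostly with a low value. They report only what shows in the picture. A call takes as long as a camera call. They do not tell look-alikes from the thing itself.
- robot.boxes_of(name, camera): "centre" ([column, row] in pixels, amid what is visible of it).
- robot.silhouettes(name, camera): "pixels" (420x560 bool, what is visible of it) and "centre" ([column, row] in pixels, amid what is visible of it).
- robot.tip_of(name, camera): "centre" ([column, row] in pixels: a listed point, or the origin of a listed thing).
The state is a dict: "time": time; "joints": joint angles; "dq": joint speeds; "tau": joint torques, N m; "ee_pos": TCP position; "tcp_rot": TCP orientation; "wrist_force": force on the tool from outside, world axes, zero at the start; "wrist_torque": the same for the moment, N m; "gripper_width": opening from 0.0 (shut) to 1.0 (fully open); "grasp_force": force on a finger pad.
Only numpy, scipy, OpenCV 4.12 (cv2) and the standard library are available. Lean on these libraries where they do the work, as an engineer would, in place of code of your own. Each camera call takes 0.05 s, during which the arm holds its last target. There are 200 camera calls.

## Working session

There is one attempt and no reset: what is moved stays moved. The work goes in short steps, Python scripts to look and compute and a tool call to move; the robot and the scene stay as the last step left them, time stands still between calls to the robot, and variables do not carry over. Pictures are saved under pics/ and viewed, at most 10 in all, crops included, and the job is handed in when it is done.

Besides the shell and the picture viewer there is one more tool, called after "Emit:" in YAML: its name, and indented under it one key for each argument. arm_command: Moves the arm, as the interface text tells. Its arguments: {"type":"object","properties":{"motion":{"type":"array"},"grip_force":{"type":"number"}},"required":["motion"]}

```bash
mkdir -p pics; cat > h.py <<'E'
import numpy as np, cv2
from scipy.spatial.transform import Rotation as R
from workcell import robot
def setup(n):
    c=robot.calibration(n); f=210/np.tan(np.radians(c["fov_y"])/2)
    return c,f,R.from_quat(c["orientation"]).as_matrix() if np.size(c["orientation"])==4 else np.array(c["orientation"])
def cloud(n,d):
    c,f,M=setup(n); v,u=np.mgrid[:420,:560]
    p=np.stack([(u-c["cx"])/f*d,(v-c["cy"])/f*d,d],-1)
    return p@M.T+np.array(c["eye"])
E
python3 - <<'E'
from h import *
for n in("scene","top"):
    im,d=robot.snapshot(n); cv2.imwrite(f"pics/{n}0.png",im[...,::-1]); print(robot.calibration(n))
    P=cloud(n,d)
    for o in("lid","rail"):
        for s in robot.silhouettes(o,n):
            m=s["pixels"]&(d>0); q=P[m]
            if len(q)<5: continue
            print(n,o,round(s["confidence"],2),np.round(s["centre"]),m.sum(),"med",np.median(q,0).round(),"lo",np.percentile(q,3,0).round(),"hi",np.percentile(q,97,0).round(),im[m].mean(0).round())
print(robot.state())
E
```

```text
{'fov_y': 48.187526359714326, 'cx': 285.3241616860713, 'cy': 210.7312399348927, 'eye': array([1280.17819366, -188.13359837,  796.48577652]), 'orientation': array([ 0.73446175,  0.51907845, -0.25419188, -0.35568243])}
scene lid 0.76 [194. 274.] 1720 med [ 612. -142.  126.] lo [ 560. -187.  123.] hi [652. -94. 160.] [128. 122. 118.]
scene lid 0.72 [343. 219.] 902 med [431. 268.  14.] lo [377. 227.   3.] hi [471. 322.  48.] [125. 119. 114.]
scene lid 0.63 [385. 196.] 705 med [365. 427.  14.] lo [310. 386.  11.] hi [406. 478.  48.] [142. 137.  12.]
scene lid 0.55 [309. 187.] 635 med [251. 245.  14.] lo [201. 203.  11.] hi [290. 297.  48.] [142. 137.  10.]
scene rail 0.95 [179. 303.] 16046 med [ 671. -192.  116.] lo [ 531. -330.   20.] hi [693.  46. 124.] [116. 115. 110.]
{'fov_y': 49.590370025488824, 'cx': 274.64038319132334, 'cy': 209.9779413504599, 'eye': array([ 376.01338622,   90.06619947, 1059.57022311]), 'orientation': array([ 0.7165637 , -0.69660684,  0.02749945, -0.02278495])}
top lid 0.92 [123. 248.] 1790 med [357. 431.  13.] lo [310. 387.   7.] hi [404. 480.  47.] [135. 134.  6
[... 554 characters left out ...]
]
{'time': 0.3, 'joints': array([ 1.12523012e+00,  2.58860497e-01,  1.53534398e+00, -4.94878377e-06,
        1.34798558e+00, -2.02774955e-01]), 'dq': array([ 0.00017916, -0.00230081, -0.00308113,  0.00047487, -0.00088681,
        0.00043663]), 'tau': array([ 4.94258416e-05, -4.36785972e+01, -2.83824706e+01,  7.15768849e-02,
        3.68612772e-02, -7.02369448e-05]), 'ee_pos': array([132.12421463, 533.73419065, 237.37416951]), 'tcp_rot': array([ 1.21097132e-01,  9.92640617e-01, -2.83913261e-04, -9.28561395e-05]), 'wrist_force': array([ 0.68836982, -0.64309945,  0.65048044]), 'wrist_torque': array([-0.01342423,  0.00804433,  0.00820961]), 'grasp_force': 0.0, 'gripper_width': 1.003011365655465}
```

View pics/top0.png

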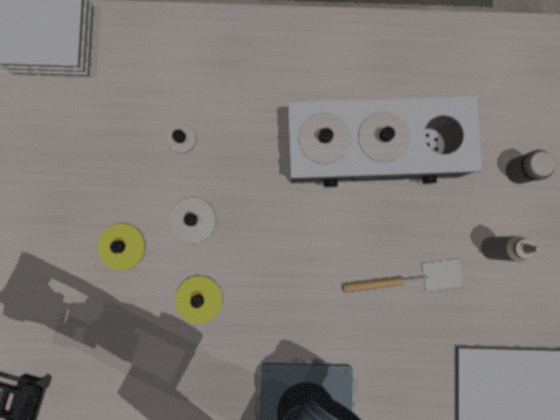

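View pics/scene0.png

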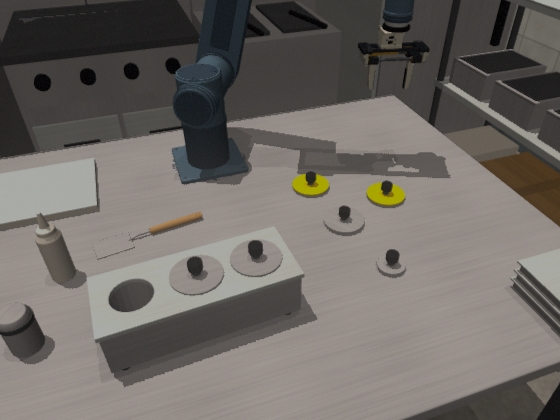

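```bash
cat > m.py <<'E'
from h import *
im,d=robot.snapshot("top"); P=cloud("top",d); z=P[...,2]
# knobs: pixels 45..52 mm (counter) / 150..165 (rail)
for lo,hi in((28,52),(145,168)):
    n,l,s,c=cv2.connectedComponentsWithStats(((z>lo)&(z<hi)&(d>0)).astype(np.uint8))
    for i in range(1,n):
        if s[i,4]>60 and s[i,4]<600: q=P[l==i]; print("knob",lo,c[i].round(),s[i,4],q.mean(0).round(1),np.ptp(q,axis=0).round(),im[l==i].mean(0).round())
# open pot: low pixels inside rail footprint
sil=robot.silhouettes("rail","top")[0]["pixels"].astype(np.uint8)
m=((abs(z-121)<6)&(P[...,0]>480)&(P[...,1]<90)&(P[...,1]>-380)&(d>0))
k=np.zeros_like(sil); n,l,s,c=cv2.connectedComponentsWithStats(m.astype(np.uint8)); i=1+s[1:,4].argmax()
r=cv2.minAreaRect(P[l==i][:,:2].astype(np.float32)); print("rail",r)
b=cv2.boxPoints(r); print(b.round())
ctr=np.array(r[0]); yax=b[1]-b[0] if np.linalg.norm(b[1]-b[0])>np.linalg.norm(b[2]-b[1]) else b[2]-b[1]
yax/=np.linalg.norm(yax)
for t in(-125,0,125): print("pot",t,(ctr+t*yax).round(1))
E
python3 m.py
```

```text
knob 28 [85. 20.] 113 [873.7 533.7  42.9] [99. 11. 24.] [101.  99.  96.]
knob 28 [443. 134.] 179 [ 633.3 -294.3   39.8] [70. 54. 24.] [46. 44. 44.]
knob 28 [178. 135.] 152 [611.5 306.6  44.8] [28. 27. 23.] [46. 44. 44.]
knob 28 [517. 170.] 158 [ 554.3 -463.4   40.1] [60. 42. 24.] [45. 44. 43.]
knob 28 [190. 219.] 152 [423.3 272.8  45.4] [29. 29. 23.] [46. 45. 45.]
knob 28 [490. 247.] 121 [ 378.7 -401.5   40.4] [52. 24. 24.] [57. 54. 51.]
knob 28 [117. 246.] 165 [358.5 432.   45. ] [27. 28. 22.] [46. 43. 30.]
knob 28 [197. 300.] 159 [243.8 250.7  45.1] [29. 29. 23.] [49. 47. 34.]
knob 28 [301. 391.] 187 [54.6 15.4 40. ] [ 60. 118.  24.] [21. 24. 26.]
knob 145 [326. 134.] 183 [596.3 -13.3 157.3] [29. 29. 18.] [43. 42. 42.]
knob 145 [387. 133.] 185 [ 602.9 -137.   157.1] [28. 28. 17.] [41. 40. 40.]
knob 145 [525. 248.] 164 [ 379.6 -417.9  151.6] [34. 31. 23.] [110. 107. 100.]
knob 145 [291. 411.] 115 [ 52.1  41.8 154.6] [32. 38. 22.] [26. 30. 33.]
rail ((605.71533203125, -141.59033203125), (161.2898406982422, 401.62774658203125), 3.684556245803833)
[[ 512.   54.]
 [ 538. -347.]
 [ 699. -337.]
 [ 673.   64.]]
pot -125 [597.7 -16.8]
pot 0 [ 605.7 -141.6]
pot 125 [ 613.7 -266.3]
```

Top view: the spare lid is the white one at (190,219), with the small lid at (178,135) and two yellow lids below. The open pot is the rightmost, at (443,134); the other two, at (326,134) and (387,133), are covered. The scene view agrees, and the sizes match (161×402 rail, knobs about 29 mm wide). I'll move above the spare lid.

Emit:
arm_command:
  motion: [-3.45,-1.83,1.3,0,6,-3.45,-1.83,1.3,0,6,-3.45,-1.83,1.3,0,6,-3.45,-1.83,1.3,0,6,-3.45,-1.83,1.3,0,6,-3.45,-1.83,1.3,0,6,-3.45,-1.83,1.3,0,6,-3.45,-1.83,1.3,0,6,-3.45,-1.83,1.3,0,6,-3.45,-1.83,1.3,0,6]
  grip_force: 20

```text
time: 1.4
ee_pos: [424.3, 272.1, 107.4]
tcp_rot: [0.121, 0.993, 0.0, 0.0]
wrist_force: [1.0, 0.9, -0.3]
gripper_width: 0.646
grasp_force: 0.0
```

Emit:
arm_command:
  motion: [0,0,0,0,6,0,0,0,0,6]

```text
time: 1.6
ee_pos: [423.3, 272.7, 107.3]
tcp_rot: [0.122, 0.992, -0.0, -0.001]
wrist_force: [-0.1, -0.0, -0.1]
gripper_width: 0.648
grasp_force: 0.0
```

Emit:
arm_command:
  motion: [0,0,1.5,0,6,0,0,1.5,0,6,0,0,1.5,0,6,0,0,1.5,0,6,0,0,1.0,0,6,0,0,0,0,6,0,0,0,0,6]

```text
time: 2.3
ee_pos: [422.9, 273.9, 38.1]
tcp_rot: [0.121, 0.993, 0.0, 0.0]
wrist_force: [-0.3, -0.2, -0.6]
gripper_width: 0.643
grasp_force: 0.0
```

Emit:
arm_command:
  motion: [0,0,0,0,2,0,0,0,0,2,0,0,0,0,2,0,0,0,0,2,0,0,0,0,2,0,0,0,0,2]
  grip_force: 20

```text
time: 2.9
ee_pos: [423.2, 273.2, 37.9]
tcp_rot: [0.121, 0.993, -0.0, 0.0]
wrist_force: [-0.5, -0.2, 2.6]
gripper_width: 0.317
grasp_force: 20.0
```

Emit:
arm_command:
  motion: [0,0,-1,0,2,0,0,-2,0,2,0,0,-3,0,2,0,0,-3,0,2,0,0,-3,0,2,0,0,-3,0,2,0,0,-3,0,2,0,0,-2,0,2,0,0,0,0,2]

```text
time: 3.8
ee_pos: [424.4, 273.9, 240.8]
tcp_rot: [0.121, 0.993, 0.001, 0.003]
wrist_force: [0.4, 0.3, -2.8]
gripper_width: 0.315
grasp_force: 20.0
```

```bash
python3 - <<'E'
from h import *
im,d=robot.snapshot("top"); P=cloud("top",d); z=P[...,2]
# open pot from hole outline: points near rail end, below top
yax=np.array([-.064,.998]); 
Q=P[...,:2]-np.array([613.5,-266.])
r=np.hypot(Q[...,0],Q[...,1])
m=(d>0)&(r<60)&(abs(z-121)<4)
# ray-plane: intersect all rays with z=121 so hole outline is a true circle
c,f,M=setup("top"); e=np.array(c["eye"]); D=P-e; X=e+D*((121-e[2])/D[...,2])[...,None]
hole=((d>0)&(z<114)&(np.hypot(X[...,0]-613.5,X[...,1]+266)<60)).astype(np.uint8)
cn=max(cv2.findContours(hole,0,1)[0],key=len)[:,0]
xy=np.array([X[b,a,:2] for a,b in cn],np.float32)
print("hole",cv2.minEnclosingCircle(xy),xy.mean(0), xy.min(0),xy.max(0))
im,d=robot.snapshot("scene"); cv2.imwrite("pics/lift.png",im[...,::-1])
s=robot.state(); p=s["ee_pos"]; T=R.from_quat(s["tcp_rot"]).as_matrix(); print(p)
print(T.T@(np.array([613,-265,p[2]])-p))
E
```

```text
hole ((612.8493041992188, -264.06866455078125), 41.36629104614258) [ 613.0983 -263.7288] [ 572.4381  -304.39444] [ 653.6571  -224.30954]
[422.63376968 273.19260435 237.23412701]
[-3.14148627e+02 -4.76656291e+02 -3.93683205e-02]<stdin>:9: RuntimeWarning: divide by zero encountered in divide
<stdin>:9: RuntimeWarning: invalid value encountered in multiply
```

View pics/lift.png

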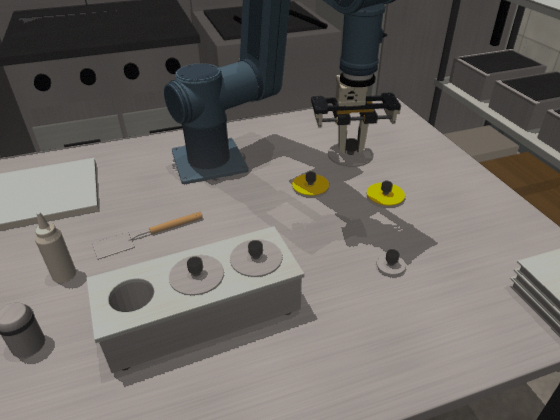

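The lid is held level at (352,153), and the hole fit (r 41 mm, centre 613,-264) confirms the pot. I'll carry it over.

Emit:
arm_command:
  motion: [-0.9,-1.4,0,0,2,-1.6,-2.4,0,0,2,-2.0,-3.0,0,0,2,-2.0,-3.0,0,0,2,-2.0,-3.0,0,0,2,-2.0,-3.0,0,0,2,-2.0,-3.0,0,0,2,-2.0,-3.0,0,0,2,-2.0,-3.0,0,0,2,-2.0,-3.0,0,0,2]

```text
time: 4.9
ee_pos: [535.0, -42.2, 235.3]
tcp_rot: [0.121, 0.993, 0.0, -0.002]
wrist_force: [0.8, 0.6, -2.1]
gripper_width: 0.317
grasp_force: 20.0
```

Emit:
arm_command:
  motion: [-2.0,-3.0,0,0,2,-2.0,-3.0,0,0,2,-2.0,-3.0,0,0,2,-2.0,-3.0,0,0,2,-2.0,-3.0,0,0,2,-1.6,-2.4,0,0,2,-0.9,-1.4,0,0,2,-0.4,-1.0,0,0,2,0,0,0,0,2,0,0,0,0,2]

```text
time: 5.9
ee_pos: [612.9, -263.3, 236.5]
tcp_rot: [0.121, 0.993, 0.001, -0.001]
wrist_force: [1.2, 0.5, -2.2]
gripper_width: 0.316
grasp_force: 20.0
```

```bash
python3 - <<'E'
from h import *
s=robot.state(); p=s["ee_pos"]; T=R.from_quat(s["tcp_rot"]).as_matrix(); print(p,s["gripper_width"])
print(T.T@(np.array([613,-264.5,p[2]])-p))
E
```

```text
[ 612.87313009 -263.29615819  236.50977984] 0.31585347469813996
[-0.41246204 -1.13806888 -0.00231586]
```

Emit:
arm_command:
  motion: [0,-0.1,1,0,2,0,0,1.5,0,2,0,0,1.5,0,2,0,0,1.5,0,2,0,0,1,0,2,0,0,0.8,0,2,0,0,0.5,0,2,0,0,0.3,0,2,0,0,0.2,0,2,0,0,0,0,2]

```text
time: 6.9
ee_pos: [613.3, -265.3, 154.8]
tcp_rot: [0.121, 0.993, -0.0, 0.0]
wrist_force: [0.1, 0.2, -3.1]
gripper_width: 0.319
grasp_force: 20.0
```

Emit:
arm_command:
  motion: [0,0,0.1,0,2,0,0,0.1,0,2,0,0,0.05,0,2,0,0,0,0,2]

```text
time: 7.3
ee_pos: [613.2, -265.2, 152.2]
tcp_rot: [0.121, 0.993, 0.0, -0.0]
wrist_force: [-0.3, 0.7, -2.4]
gripper_width: 0.319
grasp_force: 20.0
```

Emit:
arm_command:
  motion: [0,0,0.1,0,2,0,0,0.1,0,2,0,0,0,0,2]

```text
time: 7.6
ee_pos: [613.2, -265.2, 150.0]
tcp_rot: [0.121, 0.993, 0.0, -0.0]
wrist_force: [0.4, 0.1, -2.3]
gripper_width: 0.319
grasp_force: 20.0
```

Emit:
arm_command:
  motion: [0,0,0.1,0,2,0,0,0.05,0,2,0,0,0,0,2]

```text
time: 7.9
ee_pos: [613.2, -265.3, 149.9]
tcp_rot: [0.121, 0.993, -0.0, 0.0]
wrist_force: [-2.9, 1.8, 5.4]
gripper_width: 0.32
grasp_force: 20.0
```

Contact: the force rises to +5 N at z = 149.9, the expected resting height. I'll release and retreat.

Emit:
arm_command:
  motion: [0,0,0,0,3.5,0,0,0,0,5,0,0,0,0,6,0,0,0,0,6,0,0,0,0,6,0,0,0,0,6]

```text
time: 8.5
ee_pos: [613.2, -265.2, 148.5]
tcp_rot: [0.121, 0.993, 0.0, -0.0]
wrist_force: [0.5, 1.0, 0.4]
gripper_width: 0.642
grasp_force: 0.0
```

Emit:
arm_command:
  motion: [0,0,-1,0,6,0,0,-2,0,6,0,0,-3,0,6,0,0,-3,0,6,2,4,0,0,6,2,4,0,0,6,2,4,0,0,6,3,4,0,0,6,3,4,0,0,6,3,4,0,0,6]

```text
time: 9.5
ee_pos: [524.5, 5.4, 239.6]
tcp_rot: [0.121, 0.993, 0.0, 0.001]
wrist_force: [0.0, 0.7, 0.1]
gripper_width: 0.642
grasp_force: 0.0
```

Emit:
arm_command:
  motion: [2,4,0,0,6,2,4,0,0,6,2,4,0,0,6,0,0,0,0,6,0,0,0,0,6]

```text
time: 10.0
ee_pos: [495.8, 135.6, 239.5]
tcp_rot: [0.12, 0.993, -0.0, 0.001]
wrist_force: [-0.6, -0.9, -0.1]
gripper_width: 0.643
grasp_force: 0.0
```

```bash
python3 m.py | grep -E "knob 145|rail|pot"; python3 - <<'E'
from h import *
im,d=robot.snapshot("scene"); cv2.imwrite("pics/end.png",im[...,::-1])
E
```

```text
knob 145 [448. 130.] 198 [ 612.1 -260.7  156.6] [29. 29. 18.] [48. 46. 46.]
knob 145 [326. 134.] 180 [596.3 -13.4 157.4] [29. 30. 16.] [51. 49. 49.]
knob 145 [387. 133.] 184 [ 602.9 -137.2  157.1] [28. 28. 16.] [48. 46. 46.]
knob 145 [525. 248.] 159 [ 379.1 -417.   151.4] [36. 29. 22.] [130. 126. 119.]
knob 145 [315. 406.] 255 [ 61.8  -4.  155.1] [27. 89. 23.] [33. 37. 40.]
rail ((606.0675659179688, -142.3240966796875), (161.3389129638672, 401.6300964355469), 3.6540043354034424)
pot -125 [598.1 -17.6]
pot 0 [ 606.1 -142.3]
pot 125 [ 614.  -267.1]
```

View pics/end.png

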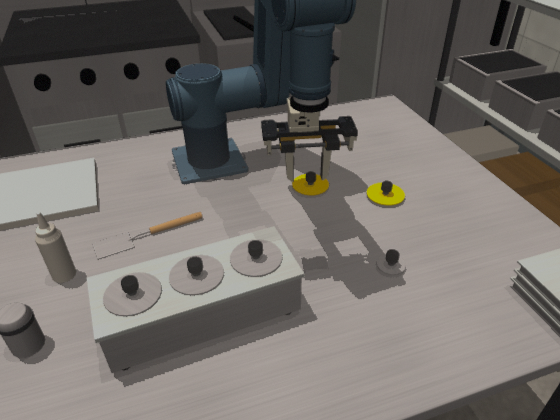

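The new lid lies flat at (132,290) on the formerly open pot, level with the other two at (196,272) and (256,256), which haven't moved. Its knob is evenly spaced with theirs and within about 6 mm of the pot's centre.

```bash
python3 -c "
from workcell import robot
print(robot.hand_in())"
```

```text
the job is handed in; nothing more can be done
None
```

The spare lid lies flat on the pot that was open, about 6 mm off centre at most; the other two lids did not move, and the job was handed in at about 10 s (no verdict was returned).

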